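Re-pair the bench scanner with its base station

ROBOT

A 6-joint arm with a two-finger parallel gripper is mounted at the origin on the work surface. World frame = base frame: x ahead of the robot, y to its left, z up, the work surface at z = 0. Lengths are in m, angles in rad, forces in N, time in s.
With the tool pointing down it reaches from about 0.375 to 0.9 m from the base axis. Payload 3.1 kg.
Tool frame: the origin (TCP) lies between the finger pads, 19 mm behind the fingertips; this is the grasp point; z points along the fingers, y is the line along which they close (so a half turn about z gives the same grasp; the last joint's range is limited). The gripper opens to 87 mm and grips with 3 to 60 N. Pads are 19 mm wide; open, the fingers measure 117 mm over their backs; the gripper's body (75 mm by 190 mm) begins 51 mm behind the grasp point.
Start: joints at [0.932, 0.527, 1.433, -0, 1.181, -0.178], TCP at [0.277, 0.56, 0.241] pointing down, gripper open.
Joint ranges: [-3.08, 3.08], [-0.75, 2.2], [0.22, 2.44], [-1.43, 4.57], [0, 2.65], [-2.85, 2.85]. Speed limits (rad/s): [2.79, 2.79, 3.14, 3.14, 3.14, 3.14].

INTERFACE

Orientations are given as a unit quaternion [x, y, z, w].
In Python, from rig import * gives the robot as it stands.
- The arm moves only by the tool move_arm, never from a script. Its argument "commands" is a list that holds one entry, the list of rows, each a list of 6 numbers: the shift along the tool's x, y, z in units of 40 mm (1.0 is 40 mm), then the turn, a rotation vector about the tool's x, y, z in rad. A call has 1 to 12 rows; each row is the pose to reach, as a shift and turn from the pose commanded when the call began, along the tool's axes at that moment; what a row does not reach only later rows make up. A row lasts 1/8 s, in which the tool goes at most 62.5 mm and 10.7 degrees, less where a joint would pass 70% of its speed; a pose out of reach is approached as far as the arm can. A call with a gripper value outside its range is refused whole. "claw" is the closure, from -1 (fully open) to 1 (shut), so that 0 is half open, set as the call begins (left out, the last holds). The fingers move at their own pace and stop on an object; "squeeze" is the grip in N (left out, the last holds). Time passes only in rows, so rows that repeat a pose let the fingers close. It gives the time, the measured TCP pose, the force, the opening and the grip force at its end, in the units of the state.
- get_obs(): the state, without advancing time (a new reading comes with each control period).
- camera(name): name is "side" or "top" or "wrist"; returns a dict with "pixels" (400x640x3 uint8, blue, green, red), "range_z" (400x640 float32, m along the optical axis (not along the pixel's ray), 0 where there is no reading), "camera_matrix" (3x3 intrinsics, pixels), "extrinsics" (4x4, takes a point from world to camera coordinates). Camera axes: x right, y up, looking along -z (the intrinsics and any distortion apply to the point x, -y, -z); pixel columns grow to the right and rows downward; lengths in m; the calibration is good to about 2 mm. A picture is of the moment at which its call begins.
- hand_in(): hands the job in; it is judged then, once.
The state is a dict: "time": time; "q": joint angles; "joint_velocities": joint speeds; "joint_torque": joint torques, N m; "position": TCP position; "tool_rot": TCP orientation; "ft_force": force on the tool from outside, world axes, zero at the start; "moment": the same for the moment, N m; "grip_width": finger opening in m; "grip_force": force on a finger pad.
Only numpy, scipy, OpenCV 4.12 (cv2) and the standard library are available. Lean on these libraries where they do the work, as an engineer would, in place of code of your own. Each camera call takes 0.05 s, during which the arm holds its last target. There are 200 camera calls.

TASK

The bench scanner has lost its base station: wake it by squeezing its orange trigger fully home against the grip and letting it spring back. Then take the yellow-handled stylus from the rack, reach its tip down through the round opening in the top of the base station and press the recessed red button fully down. Finish while still holding the stylus upright on the button with the button held down, and leave everything else on the bench where it stands.

Things in the scene. Friction and masses are not known exactly. Their poses are not given: they have to be found in the camera images.
- scanner: Grey hand scanner lying on its side on a fixed post, left or right on the bench. Origin at bench level below the squeeze point. Head 56 x 130 x 58 mm (x 45 to 101 mm, top at z 139 mm), window at +y. Level pistol grip runs from the head along the scanner's -x to x = -63 mm: 26 mm thick (y -18 to +8 mm), z 96 to 124 mm, nothing below it.
- squeeze_point (a point): Fixed point of the scanner, 110 mm above the bench, scanner's axes: midway between the grip's back (18 mm to -y) and the trigger's outer face when fully squeezed (18 mm to +y). Fingers closing here from above along the scanner's y squeeze both: 46 mm over grip and trigger at rest, 36 mm squeezed.
- trigger_pad (a point): Outer face of the orange trigger, 37 mm from its hinge: the place to press. The trigger is a lever 62 mm long, 9 mm thick, 22 mm high on the grip's +y side, at grip height; upright hinge at x = 38, y = 13.5 mm of the scanner, next to the head; its free end stands out about 15 mm at rest.
- trigger (a joint): Trigger angle, rad: 0 at rest, 0.25 fully squeezed against the grip (about 10 mm at the pad). Sprung: about 4 N to start it, 10 N at the pad to hold it home; it springs back to 0 when let go.
- rack: Blue tool rack block bolted to the bench, 50 (x) x 120 (y) x 60 (z) mm, origin under its centre; two upright 10 mm holes right through it, 35 mm from the centre along its +y and -y. The stylus stands in one of them, the nut driver in the other.
- stylus: Loose stylus, about 60 g, upright, tip down in one rack hole: steel shank 6 mm in diameter, 55 mm long; black collar 24 mm in diameter, 55 to 63 mm above the tip; round yellow handle 16 mm in diameter, 63 to 118 mm above the tip. Origin at the tip's end, z towards the handle. Collar rests on the rack's top, tip 5 mm above the bench; lift 60 mm to draw it clear.
- stylus_tip (a point): The stylus's tip, at its origin.
- stylus_grip (a point): Point on the stylus axis in the handle, 85 mm above the tip: a TCP here has its fingertips just above the collar and the handle's top clear of the gripper.
- base_station: Base station bolted to the bench (on the other side of the rack from the scanner, turned up to 0.5 rad): black box with a light grey top, 110 (x) x 150 (y) x 60 (z) mm, origin under its centre; black stub aerial up to z = 90 mm at its x = 43, y = -60 mm.
- opening (a point): Centre of the round opening, 16 mm in diameter, in the base station's top, level with the top face (60 mm above the bench), within a blue square outline of 39 mm; at x = -15, y = 30 mm of the base station. The top is 12 mm thick, the hole goes straight down through it.
- pair_button (a joint): Travel of the recessed red button, m: 0 up, 0.006 fully down. Its face (22 mm diameter, wider than the opening) is centred below the opening, 16 mm under the top face when up, 22 mm when down. Sprung: 1.5 N to start, 4.5 N to hold fully down, then a hard stop; the stylus's own weight does not press it.
- nut_driver: Bystander: nut driver with a red handle 22 mm in diameter and 45 mm long, standing in the other hole of the rack, its top 105 mm above the bench. Origin at the foot of its shank.
- parts_tray: Bystander: loose green tray of grommets, 120 x 170 x 35 mm, origin under its centre.
- brass_sleeve: Bystander: loose upright brass sleeve, 32 mm in diameter, 30 mm high, origin under its centre.
- carton: Bystander: loose blue and red carton, 90 x 110 x 90 mm, origin under its centre.
Not all that is in view belongs to the job. There is more than one size of the scanner; the job needs the larger.

How it is judged:
By the outcome, as a careful person would: the job done as asked, in the order asked, and still so for the second after the job is handed in, while the arm keeps its last pose, push and grip.
It also fails if it takes over 58 s, if anything falls off the work surface, if the arm or the gripper's body presses on something with over 40 N, if the wrist force passes 120 N, or if a joint passes its speed limit or range.

## Working session

There is one attempt and no reset: what is moved stays moved. The work goes in short steps, Python scripts to look and compute and a tool call to move; the robot and the scene stay as the last step left them, time stands still between calls to the robot, and variables do not carry over. Pictures are saved under pics/ and viewed, at most 10 in all, crops included, and the job is handed in when it is done.

Besides the shell and the picture viewer there is one more tool, called after "Call:" as name([rows], argument=value, ...), one row to a line, values as JSON. move_arm: Moves the arm, as the interface text tells. Its arguments: {"type":"object","properties":{"commands":{"type":"array","items":{"type":"array","items":{"type":"array","items":{"type":"number"}}}},"claw":{"type":"number"},"squeeze":{"type":"number"}},"required":["commands"]}

```bash
ls; mkdir -p pics
python3 - <<'E'
from rig import *
import cv2,numpy as np
o=get_obs();print(o)
for n in("top","side"):
    c=camera(n);cv2.imwrite(f"pics/{n}0.png",c["pixels"]);np.savez(f"{n}0.npz",**c);print(n,c["camera_matrix"],c["extrinsics"],c.keys())
E
```

```text
pics
{'time': 0.0, 'q': array([ 9.32526359e-01,  5.28424839e-01,  1.43389766e+00,  1.29316967e-05,
        1.18140669e+00, -1.78504658e-01]), 'joint_velocities': array([-0.00097246, -0.00033722, -0.00019395,  0.00037871, -0.00040141,
       -0.00260233]), 'joint_torque': array([-1.31009187e-05, -4.40034413e+01, -1.76597017e+01,  6.32761046e-02,
        5.81085496e-02, -1.56963183e-04]), 'position': array([0.27689005, 0.55954624, 0.24029847]), 'tool_rot': array([ 2.27865533e-01,  9.73692024e-01, -9.78042032e-04, -4.29728639e-04]), 'ft_force': array([ 0.2549493 , -0.47759908,  0.15871958]), 'moment': array([0.00575344, 0.041732  , 0.03707699]), 'grip_force': 0.0, 'grip_width': 0.08712277051411846}
top [[425.24240107   0.         312.21876336]
 [  0.         425.24240107 199.57255078]
 [  0.           0.           1.        ]] [[ 0.0135936  -0.99972516  0.01910002 -0.01448216]
 [ 0.99228868  0.01584113  0.12293183 -0.57170666]
 [-0.12320061  0.01728165  0.9922313  -0.99023189]
 [ 0.          0.          0.          1.        ]] dict_keys(['pixels', 'range_z', 'camera_matrix', 'extrinsics'])
side [[448.96657551   0.         323.41734698]
 [  0.         448.96657551 191.02983691]
 [  0.           0.           1.        ]] [[ 0.85014702 -0.52647784  0.00843359 -0.47666447]
 [ 0.32133697  0.53144446  0.78377888 -0.25720879]
 [-0.4171242  -0.66361726  0.62098272 -0.74849479]
 [ 0.          0.          0.          1.        ]] dict_keys(['pixels', 'range_z', 'camera_matrix', 'extrinsics'])
```

View pics/top0.png

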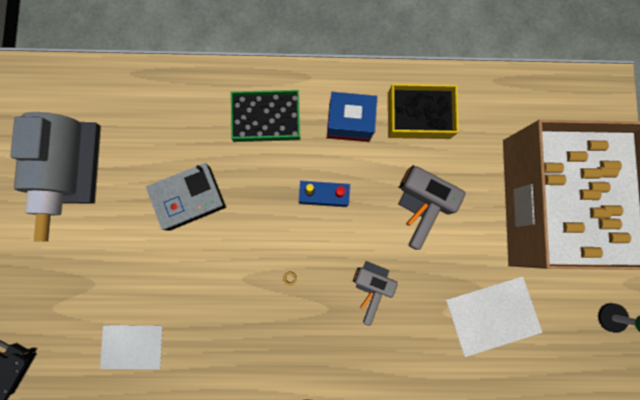

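View pics/side0.png

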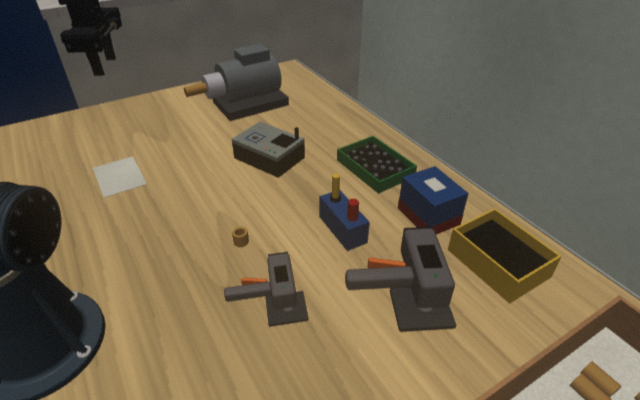

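The top view shows the stylus at (310,188), the nut driver at (340,191), the large scanner's head at (438,188), its grip end at (418,243) and its trigger at (417,214). The base station opening is at (174,207). The side view agrees: the smaller scanner is nearer the robot, and the stylus is in the rack's left hole.

```bash
cat > h.py <<'E'
import numpy as np,cv2
def cloud(c):
    K=c["camera_matrix"];E=c["extrinsics"];d=c["range_z"]
    v,u=np.mgrid[:d.shape[0],:d.shape[1]]
    P=np.stack([(u-K[0,2])/K[0,0]*d,-(v-K[1,2])/K[1,1]*d,-d],-1)
    return (P-E[:3,3])@E[:3,:3]
def ray(c,u,v,z):
    K=c["camera_matrix"];E=c["extrinsics"]
    r=np.array([(u-K[0,2])/K[0,0],-(v-K[1,2])/K[1,1],-1])@E[:3,:3]
    o=-E[:3,:3].T@E[:3,3]
    return o+r*(z-o[2])/r[2]
def mask(c,lo,hi,roi=None):
    m=cv2.inRange(cv2.cvtColor(c["pixels"],cv2.COLOR_BGR2HSV),np.array(lo),np.array(hi))
    if roi:
        k=np.zeros_like(m);k[roi[1]:roi[3],roi[0]:roi[2]]=255;m&=k
    return m
def cen(m):
    v,u=np.nonzero(m);return u.mean(),v.mean(),len(u)
E
python3 - <<'E'
from h import *
T=dict(np.load("top0.npz"));S=dict(np.load("side0.npz"))
for n,c,R in(("top",T,dict(y=(300,180,320,200),r=(330,180,352,202),o=(400,195,430,230),b=(160,195,186,218),red=(168,200,181,213),rk=(295,175,355,210))),("side",S,dict(y=(325,170,345,205),r=(343,195,362,222),o=(360,252,410,275),b=(240,128,272,150),red=(248,132,264,146),rk=(315,185,372,250)))):
    W=cloud(c);c["W"]=W
    print(n,"bench z",np.median(W[255:265,310:330,2]) if n=="top" else np.median(W[300:310,150:170,2]))
    for k,lo,hi,r in(("stylus",(20,120,80),(35,255,255),R["y"]),("nut",(0,150,60),(6,255,255),R["r"]),("trig",(5,150,100),(18,255,255),R["o"]),("btn",(0,120,60),(8,255,255),R["red"]),("sq",(95,90,60),(125,255,255),R["b"]),("rack",(95,90,40),(125,255,255),R["rk"])):
        m=mask(c,lo,hi,r);p=W[m>0]
        if len(p)==0: print(k,"none");continue
        print(k,np.round(cen(m),1),"med",np.round(np.median(p,0),4),"zmax",p[:,2].max().round(4))
        zt={"rack":.06,"stylus":.123,"nut":.105}.get(k)
        if zt:
            q=p[abs(p[:,2]-zt)<.004]
            if len(q): print("   top pts",len(q),np.round(q.mean(0),4),cv2.minAreaRect((q[:,:2]*1000).astype(np.float32)))
        if k=="sq":
            cs=cv2.findContours(m,cv2.RETR_EXTERNAL,cv2.CHAIN_APPROX_NONE)[0];ct=max(cs,key=cv2.contourArea)[:,0]
            xy=np.array([ray(c,u,v,.06)[:2]*1000 for u,v in ct],np.float32);print("   sq",cv2.minAreaRect(xy))
    # scanner grip top
    W2=W.reshape(-1,3)
    if 1:
        q=W2[(W2[:,2]>.112)&(W2[:,2]<.128)&(W2[:,0]>.40)&(W2[:,0]<.66)&(W2[:,1]<-.18)&(W2[:,1]>-.36)]
        print("grip",len(q),cv2.minAreaRect((q[:,:2]*1000).astype(np.float32)) if len(q) else "")
        q=W2[(W2[:,2]>.13)&(W2[:,2]<.145)&(W2[:,0]>.40)&(W2[:,0]<.72)&(W2[:,1]<-.14)&(W2[:,1]>-.42)]
        print("head",len(q),cv2.minAreaRect((q[:,:2]*1000).astype(np.float32)))
        q=W2[(W2[:,2]>.054)&(W2[:,2]<.066)&(W2[:,0]>.40)&(W2[:,0]<.76)&(W2[:,1]<.44)&(W2[:,1]>.16)]
        print("base",len(q),cv2.minAreaRect((q[:,:2]*1000).astype(np.float32)))
E
```

```text
top bench z 0.0006643346829048804
stylus [309.4 188.5  57. ] med [0.5869 0.0026 0.122 ] zmax 0.1263
   top pts 38 [0.5885 0.0015 0.1231] ((588.90283203125, 0.7720961570739746), (13.287530899047852, 13.316033363342285), 1.0015662908554077)
nut [339.7 191.5  55. ] med [ 0.582  -0.067   0.1054] zmax 0.11
   top pts 43 [ 0.5835 -0.0672  0.1054] ((583.83935546875, -67.1189956665039), (17.560163497924805, 13.753153800964355), 0.2675403654575348)
trig [417.4 213.8 132. ] med [ 0.5344 -0.2382  0.1199] zmax 1.0531
btn [174.  206.3  26. ] med [0.55   0.3217 0.0447] zmax 0.0538
sq [173.2 205.8  71. ] med [0.5506 0.3183 0.0616] zmax 0.0671
   sq ((548.5696411132812, 318.5340270996094), (38.91419219970703, 38.766605377197266), 24.20001792907715)
rack [323.5 194.  886. ] med [ 0.5799 -0.0329  0.06  ] zmax 1.0531
   top pts 783 [ 0.5846 -0.0324  0.0601] ((586.2154541015625, -32.94868469238281), (116.66734313964844, 48.595184326171875), 87.08769989013672)
grip 837 ((545.4795532226562, -228.94451904296875), (150.8957061767578, 116.30189514160156), 39.997581481933594)
head 1498 ((588.7852172851562, -2
[... 570 characters left out ...]
7783203), (21.40450668334961, 15.846470832824707), 56.31179428100586)
trig [383.9 262.5 245. ] med [ 0.53   -0.234   0.1203] zmax 0.6704
btn none
sq none
rack [343.1 211.4 534. ] med [ 0.5805 -0.0342  0.061 ] zmax 0.6704
   top pts 530 [ 0.5842 -0.0377  0.061 ] ((589.7329711914062, -31.165050506591797), (120.52169799804688, 49.14154052734375), 87.01815032958984)
grip 1711 ((522.9099731445312, -261.3435363769531), (141.86166381835938, 139.30213928222656), 83.12136840820312)
head 2147 ((589.5823974609375, -270.2563171386719), (135.30201721191406, 54.66524124145508), 62.83045959472656)
base 1489 ((576.4223022460938, 297.6186218261719), (114.60427856445312, 153.0240020751953), 23.62277603149414)
```

Run:
```python
from h import *
a=np.deg2rad(-27.2);ex=np.array([np.cos(a),np.sin(a)]);ey=np.array([-ex[1],ex[0]])
for n in("top","side"):
    c=dict(np.load(n+"0.npz"));W=cloud(c);o=mask(c,(5,150,100),(18,255,255))>0
    P=W[~o];Q=W[o]
    f=lambda P:np.stack([(P[:,:2]-[.589,-.272])@ex*1000+73,(P[:,:2]-[.589,-.272])@ey*1000,P[:,2]*1000],1)
    A=f(P);g=A[(A[:,0]>-75)&(A[:,0]<35)&(abs(A[:,1])<70)&(A[:,2]>116)&(A[:,2]<130)]
    print(n,"grip x",np.percentile(g[:,0],[0,1]),"y",np.percentile(g[:,1],[1,5,50,95,99]),"z",np.median(g[:,2]))
    for x0 in range(-60,30,20):
        h=g[(g[:,0]>x0)&(g[:,0]<x0+20),1];print(x0,len(h),np.round(np.percentile(h,[2,50,98]),1))
    B=f(Q);t=B[(abs(B[:,0])<60)&(abs(B[:,1])<70)&(B[:,2]>112)&(B[:,2]<130)]
    for x0 in range(-30,40,14):
        h=t[(t[:,0]>x0)&(t[:,0]<x0+14),1]
        if len(h):print(" trig",x0,len(h),np.round(np.percentile(h,[2,50,98]),1))
    h=A[(A[:,0]>38)&(A[:,0]<110)&(abs(A[:,1])<90)&(A[:,2]>134)&(A[:,2]<144)]
    print("head x",np.percentile(h[:,0],[1,99]),"y",np.percentile(h[:,1],[1,99]),np.median(h[:,2]))
```

```text
top grip x [-62.20779331 -61.4625659 ] y [-34.72351258 -32.93309342 -20.73022099  -9.64436294  -8.8065433 ] z 123.36659992027774
-60 110 [-33.4 -20.6  -9.1]
-40 109 [-34.4 -20.7  -8.9]
-20 110 [-34.7 -20.7  -8.8]
0 108 [-34.2 -21.3  -9.1]
20 81 [-34.5 -20.4  -9.2]
 trig -30 13 [ 7.  11.7 15.2]
 trig -16 25 [ 4.9  9.7 15. ]
 trig -2 29 [ 0.4  5.7 10.5]
 trig 12 29 [-2.7  2.6  7. ]
 trig 26 22 [-6.  -1.5  3.1]
head x [46.73966713 98.93326709] y [-63.7194014   63.52581655] 138.747008281343
side grip x [-61.9814088  -60.82494404] y [-32.80485355 -32.12123849 -23.98405301  -9.61835936  -2.23194562] z 123.9898098450794
-60 183 [-32.2 -24.   -8.7]
-40 178 [-32.4 -23.2  -8.1]
-20 184 [-32.8 -24.7  -8.8]
0 187 [-32.5 -24.   -2.5]
20 147 [-32.8 -24.2  -1.4]
 trig -30 26 [ 7.6 10.7 15.8]
 trig -16 60 [ 5.3  8.9 14.9]
 trig -2 60 [ 2.5  5.2 12.6]
 trig 12 43 [-0.9  2.5  7.9]
 trig 26 31 [-2.7 -0.2  5. ]
head x [47.07706578 98.94795252] y [-63.29067914  66.88689174] 139.67919229274995
```

```bash
cat >> h.py <<'E'
from scipy.spatial.transform import Rotation as Ro
def go(o,p,yang=None):
    "row for TCP to p, pointing straight down, tool y at world angle yang (deg, mod 180)"
    R=Ro.from_quat(o["tool_rot"]);M=R.as_matrix()
    d=M.T@(np.array(p)-o["position"])/.04
    cur=np.degrees(np.arctan2(M[1,1],M[0,1]));y=cur if yang is None else cur+((yang-cur+90)%180-90)
    y=np.radians(y);Y=np.array([np.cos(y),np.sin(y),0]);Z=np.array([0,0,-1.]);T=np.stack([np.cross(Y,Z),Y,Z],1)
    rv=(R.inv()*Ro.from_matrix(T)).as_rotvec()
    print("y angle",cur.round(2),"row",np.round(d,3),np.round(rv,4))
E
python3 - <<'E'
from rig import *
from h import *
o=get_obs();go(o,(.517,-.253,.22),62.8)
E
```

```text
y angle 63.66 row [-14.393 -15.541   0.535] [-0.0019 -0.0003  0.0149]
```

Call:
move_arm([
  [[-14.4, -15.54, 0.53, 0, 0, 0.015], [-14.4, -15.54, 0.53, 0, 0, 0.015], [-14.4, -15.54, 0.53, 0, 0, 0.015], [-14.4, -15.54, 0.53, 0, 0, 0.015], [-14.4, -15.54, 0.53, 0, 0, 0.015], [-14.4, -15.54, 0.53, 0, 0, 0.015], [-14.4, -15.54, 0.53, 0, 0, 0.015], [-14.4, -15.54, 0.53, 0, 0, 0.015], [-14.4, -15.54, 0.53, 0, 0, 0.015], [-14.4, -15.54, 0.53, 0, 0, 0.015], [-14.4, -15.54, 0.53, 0, 0, 0.015], [-14.4, -15.54, 0.53, 0, 0, 0.015]],
], claw=-1)

```text
time: 1.6
position: [0.49, -0.1609, 0.2222]
tool_rot: [0.235, 0.972, 0.0, -0.0]
ft_force: [0.7, 1.2, 0.6]
grip_width: 0.0871
grip_force: 0.0
```

Run:
```python
from rig import *
from h import *
o=get_obs();print(o["time"],o["position"],o["q"]);go(o,(.517,-.253,.22),62.8)
```

```text
1.6 [ 0.49004059 -0.16092675  0.22223238] [-5.34387979e-01  4.07336343e-01  1.72477949e+00  3.88466086e-04
  1.00990398e+00 -1.62996437e+00]
y angle 62.76 row [-1.653 -1.738  0.055] [ 0.0004 -0.0004 -0.0007]
```

Call:
move_arm([
  [[-1.65, -1.74, 0, 0, 0, 0], [-1.65, -1.74, 0, 0, 0, 0], [-1.65, -1.74, 0, 0, 0, 0], [-1.65, -1.74, 0, 0, 0, 0]],
])

```text
time: 2.1
position: [0.5159, -0.2498, 0.2218]
tool_rot: [0.235, 0.972, 0.001, -0.001]
ft_force: [0.1, 0.5, 0.2]
grip_width: 0.0871
grip_force: 0.0
```

Run:
```python
from rig import *
from h import *
o=get_obs();print(o["time"],o["position"],o["q"]);go(o,(.517,-.253,.11),62.8)
c=camera("wrist");cv2.imwrite("pics/w1.png",c["pixels"]);np.savez("w1.npz",**c)
```

```text
2.1 [ 0.51592202 -0.24981314  0.221845  ] [-6.46000906e-01  4.82265067e-01  1.58372550e+00  4.30577228e-04
  1.07833710e+00 -1.74215291e+00]
y angle 62.79 row [-0.068 -0.061  2.796] [ 0.0008 -0.0026 -0.0001]
```

View pics/w1.png

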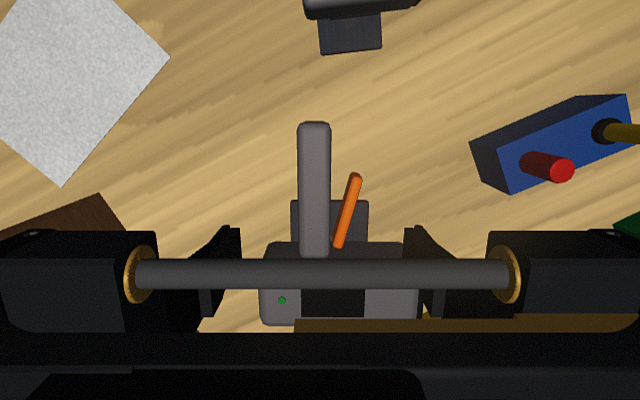

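The wrist view shows the grip at column 314 and the trigger at 348. Both lie between the fingers (225 and 420), and the yaw is aligned.

Call:
move_arm([
  [[0, 0, 0.5, 0, 0, 0], [-0.02, 0, 1, 0, 0, 0], [-0.02, 0, 1.5, 0, 0, 0], [-0.02, 0, 2, 0, 0, 0], [-0.02, 0, 2.4, 0, 0, 0], [-0.02, 0, 2.8, 0, 0, 0], [-0.02, 0, 2.8, 0, 0, 0], [-0.02, 0, 2.8, 0, 0, 0]],
])

```text
time: 3.15
position: [0.5179, -0.2515, 0.1108]
tool_rot: [0.235, 0.972, -0.0, 0.0]
ft_force: [-0.3, 0.3, 0.5]
grip_width: 0.0872
grip_force: 0.0
```

Run:
```python
from rig import *
from h import *
o=get_obs();print(o["time"],o["position"],o["ft_force"]);go(o,(.517,-.253,.11),62.8)
```

```text
3.15 [ 0.51785899 -0.25149076  0.11081838] [-0.25323453  0.31606963  0.49777861]
y angle 62.8 row [ 0.002 -0.043  0.02 ] [-0.0001  0.0008 -0.0001]
```

Call:
move_arm([
  [[0, -0.04, 0.02, 0, 0, 0], [0, -0.04, 0.02, 0, 0, 0], [0, -0.04, 0.02, 0, 0, 0], [0, -0.04, 0.02, 0, 0, 0], [0, -0.04, 0.02, 0, 0, 0], [0, -0.04, 0.02, 0, 0, 0], [0, -0.04, 0.02, 0, 0, 0], [0, -0.04, 0.02, 0, 0, 0], [0, -0.04, 0.02, 0, 0, 0], [0, -0.04, 0.02, 0, 0, 0]],
], claw=1, squeeze=30)

```text
time: 4.4
position: [0.5152, -0.2509, 0.1095]
tool_rot: [0.235, 0.972, 0.001, -0.002]
ft_force: [-2.7, 5.2, 4.1]
grip_width: 0.0355
grip_force: 30.0
```

Call:
move_arm([
  [[0, 0, 0, 0, 0, 0], [0, 0, 0, 0, 0, 0], [0, 0, 0, 0, 0, 0], [0, 0, 0, 0, 0, 0], [0, 0, 0, 0, 0, 0], [0, 0, 0, 0, 0, 0], [0, 0, 0, 0, 0, 0], [0, 0, 0, 0, 0, 0]],
], claw=-1)

```text
time: 5.4
position: [0.5168, -0.2529, 0.1097]
tool_rot: [0.235, 0.972, -0.0, 0.0]
ft_force: [0.1, 0.8, -0.0]
grip_width: 0.0873
grip_force: 0.0
```

Call:
move_arm([
  [[0, 0, -0.8, 0, 0, 0], [0, 0, -1.8, 0, 0, 0], [0, 0, -2.8, 0, 0, 0], [0, 0, -3.2, 0, 0, 0], [0, 0, -3.2, 0, 0, 0], [0, 0, -3.2, 0, 0, 0]],
])

```text
time: 6.15
position: [0.5159, -0.2521, 0.236]
tool_rot: [0.235, 0.972, 0.001, -0.002]
ft_force: [0.4, 1.4, 0.4]
grip_width: 0.087
grip_force: 0.0
```

Run:
```python
from rig import *
from h import *
o=get_obs();print(o["time"],o["position"],o["q"],o["grip_width"]);go(o,(.589,.002,.20),0);go(o,(.589,.002,.20),20)
c=camera("top");m=mask(c,(5,150,100),(18,255,255),(400,195,430,230));print(cen(m))
for u in range(403,430,4): print(u,np.nonzero(m[:,u])[0])
```

```text
6.15 [ 0.51588637 -0.25210075  0.23600184] [-6.49076589e-01  4.66465645e-01  1.56594274e+00 -2.36159120e-05
  1.11255609e+00 -1.74501040e+00] 0.08695031913606599
y angle 62.79 row [1.276 6.485 0.908] [-0.0013 -0.0033  1.0959]
y angle 62.79 row [1.276 6.485 0.908] [-7.000e-04 -3.400e-03  7.469e-01]
(np.float64(410.5405405405405), np.float64(221.1081081081081), 37)
403 []
407 [222 223 224]
411 [218 219 220 221 222 223 224]
415 [219]
419 []
423 []
427 []
```

Call:
move_arm([
  [[0.2, 1, 0.2, 0, 0, 0.17], [0.4, 2.2, 0.4, 0, 0, 0.34], [0.7, 3.5, 0.6, 0, 0, 0.52], [1, 4.8, 0.9, 0, 0, 0.7], [1.28, 6, 0.9, 0, 0, 0.87], [1.28, 6.48, 0.9, 0, 0, 1.04], [1.28, 6.48, 0.9, 0, 0, 1.096], [1.28, 6.48, 0.9, 0, 0, 1.096], [1.28, 6.48, 0.9, 0, 0, 1.096]],
])

```text
time: 7.32
position: [0.5892, 0.001, 0.2007]
tool_rot: [0.707, 0.707, -0.001, -0.001]
ft_force: [0.6, 0.7, 0.1]
grip_width: 0.087
grip_force: 0.0
```

Run:
```python
from rig import *
from h import *
o=get_obs();print(o["time"],o["position"],o["q"],o["grip_width"]);go(o,(.589,.002,.09),0)
c=camera("top");m=mask(c,(5,150,100),(18,255,255),(400,195,430,230));print(cen(m))
c=camera("wrist");cv2.imwrite("pics/w2.png",c["pixels"]);W=cloud(c)
m=mask(c,(20,120,80),(35,255,255));p=W[m>0];p=p[(p[:,2]>.05)&(np.hypot(p[:,0]-.589,p[:,1]-.002)<.03)]
print(len(p),p.mean(0),p.max(0),p.min(0));q=p[p[:,2]>p[:,2].max()-.005];print(q.mean(0))
```

```text
7.325 [0.58922027 0.00097227 0.20073249] [-1.87847655e-01  5.28960346e-01  1.56430800e+00 -4.41527551e-05
  1.05026521e+00 -1.88206551e-01] 0.08703047874084247
y angle 0.02 row [ 0.025 -0.     2.768] [-0.0019 -0.0003  0.0004]
(np.float64(417.59541984732823), np.float64(213.4885496183206), 131)
585 [0.58921524 0.00635963 0.11290693] [0.59718818 0.01143993 0.1259442 ] [ 0.58198881 -0.00376404  0.07060933]
[0.58953168 0.00404722 0.12417981]
```

View pics/w2.png

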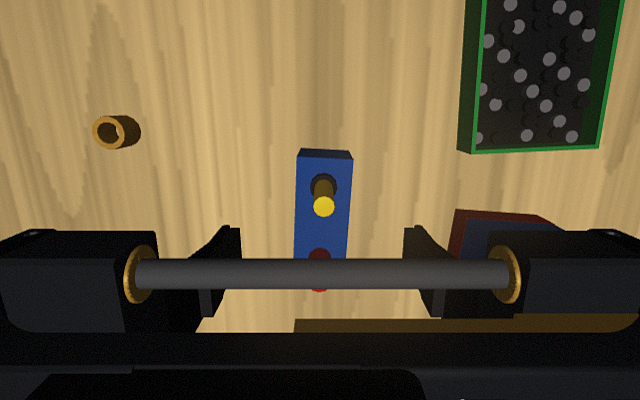

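The wrist view shows the stylus centred between the fingers at column 323, with the nut driver below it at row 275. The trigger is back at rest. Next I descend and grip.

Call:
move_arm([
  [[0.02, 0, 0.7, 0, 0, 0], [0.04, 0, 1.4, 0, 0, 0], [0.05, 0, 2.1, 0, 0, 0], [0.05, 0, 2.6, 0, 0, 0], [0.05, 0, 2.75, 0, 0, 0], [0.05, 0, 2.75, 0, 0, 0], [0.05, 0, 2.75, 0, 0, 0]],
])

```text
time: 8.3
position: [0.5905, 0.0029, 0.0927]
tool_rot: [0.707, 0.707, 0.001, 0.001]
ft_force: [-0.1, -0.6, 0.4]
grip_width: 0.0872
grip_force: 0.0
```

Run:
```python
from rig import *
from h import *
o=get_obs();print(o["time"],o["position"],o["ft_force"]);go(o,(.589,.003,.09),0)
```

```text
8.3 [0.59050569 0.00293907 0.09266867] [-0.11310246 -0.60250426  0.3773751 ]
y angle -0.01 row [ 0.002 -0.038  0.067] [ 0.0019  0.0004 -0.0001]
```

Call:
move_arm([
  [[0, -0.02, 0.05, 0, 0, 0], [0, -0.02, 0.05, 0, 0, 0], [0, -0.02, 0.05, 0, 0, 0], [0, -0.02, 0.05, 0, 0, 0], [0, -0.02, 0.05, 0, 0, 0], [0, -0.02, 0.05, 0, 0, 0], [0, -0.02, 0.05, 0, 0, 0], [0, -0.02, 0.05, 0, 0, 0], [0, -0.02, 0.05, 0, 0, 0], [0, -0.02, 0.05, 0, 0, 0], [0, -0.02, 0.05, 0, 0, 0], [0, -0.02, 0.05, 0, 0, 0]],
], claw=1, squeeze=40)

```text
time: 9.8
position: [0.589, 0.0031, 0.0897]
tool_rot: [0.707, 0.707, 0.0, 0.0]
ft_force: [-0.1, -0.7, -0.4]
grip_width: 0.0153
grip_force: 40.0
```

Call:
move_arm([
  [[0, 0, -0.4, 0, 0, 0], [0, 0, -0.8, 0, 0, 0], [0, 0, -1.2, 0, 0, 0], [0, 0, -1.6, 0, 0, 0], [0, 0, -2, 0, 0, 0], [0, 0, -2.5, 0, 0, 0], [0, 0, -2.8, 0, 0, 0], [0, 0, -2.8, 0, 0, 0], [0, 0, -2.8, 0, 0, 0]],
])

```text
time: 10.92
position: [0.5884, 0.0033, 0.2011]
tool_rot: [0.707, 0.707, -0.0, -0.001]
ft_force: [0.9, -0.7, -0.7]
grip_width: 0.0153
grip_force: 40.0
```

Run:
```python
from rig import *
from h import *
o=get_obs();print(o["time"],o["position"],o["ft_force"],o["grip_width"]);go(o,(.549,.318,.20),0)
```

```text
10.925 [0.5884366  0.00327365 0.20114028] [ 0.87208575 -0.67624948 -0.65964509] 0.015252203370201394
y angle -0.0 row [ 7.868 -0.986  0.032] [-0.0013 -0.0003 -0.    ]
```

Call:
move_arm([
  [[0.6, -0.08, 0, 0, 0, 0], [1.6, -0.2, 0, 0, 0, 0], [2.8, -0.35, 0, 0, 0, 0], [4, -0.5, 0, 0, 0, 0], [5.2, -0.65, 0, 0, 0, 0], [6.4, -0.8, 0, 0, 0, 0], [7.2, -0.9, 0, 0, 0, 0], [7.7, -0.97, 0, 0, 0, 0], [7.87, -0.99, 0, 0, 0, 0], [7.87, -0.99, 0, 0, 0, 0], [7.87, -0.99, 0, 0, 0, 0]],
])

```text
time: 12.3
position: [0.5496, 0.3167, 0.2016]
tool_rot: [0.708, 0.707, -0.0, 0.0]
ft_force: [-0.0, -0.5, -0.8]
grip_width: 0.015
grip_force: 40.0
```

Run:
```python
from rig import *
from h import *
o=get_obs();print(o["time"],o["position"],o["grip_width"]);go(o,(.549,.318,.16),0)
for n in("side","wrist"):
    c=camera(n);np.savez(n+"3.npz",**c);cv2.imwrite(f"pics/{n}3.png",c["pixels"])
s=cv2.imread("pics/side3.png")[40:190,180:360];w=cv2.imread("pics/wrist3.png")
cv2.imwrite("pics/c3.png",np.hstack([cv2.resize(s,(480,400)),w[:, 160:480]]))
```

```text
12.3 [0.54964888 0.31673183 0.20161084] 0.014972069609298363
y angle -0.08 row [ 0.032 -0.016  1.04 ] [-0.0004  0.0006 -0.0014]
```

View pics/c3.png

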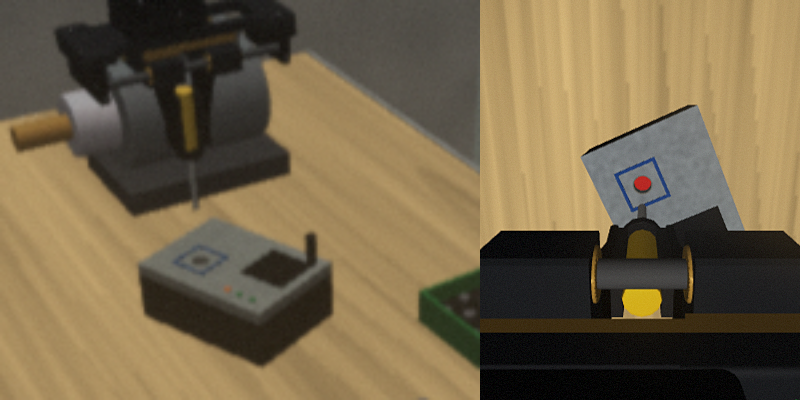

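The side crop shows the stylus held clear above the station, with its tip at about full-image pixel (253,117). The wrist crop shows the tip at about (322,206) and the blue outline with its red button at about (322,184).

Run:
```python
from h import *
S=dict(np.load("side3.npz"));W=dict(np.load("wrist3.npz"))
def proj(c,p):
    q=c["extrinsics"][:3,:3]@p+c["extrinsics"][:3,3];K=c["camera_matrix"];return np.array([K[0,0]*q[0]/-q[2]+K[0,2],-K[1,1]*q[1]/-q[2]+K[1,2]])
for z in(.2,.117): print("pred side",z,proj(S,np.array([.5496,.3167,z])).round(1),"wrist",proj(W,np.array([.5496,.3167,z])).round(1))
print("side tip ray @.117",ray(S,253.4,117,.117))
m=mask(W,(95,90,40),(125,255,255),(280,140,360,225))
ct=cv2.findContours(m,cv2.RETR_EXTERNAL,cv2.CHAIN_APPROX_NONE)[0];ct=max(ct,key=cv2.contourArea)[:,0]
print(cv2.minAreaRect(np.array([ray(W,u,v,.06)[:2]*1000 for u,v in ct],np.float32)))
cl=cloud(W);P=cl.reshape(-1,3)
b=mask(W,(0,150,60),(8,255,255),(300,165,345,200));print("btn",cen(b),ray(W,*cen(b)[:2],.044),ray(W,*cen(b)[:2],.06))
q=P[(np.abs(P[:,0]-.55)<.015)&(np.abs(P[:,1]-.317)<.02)&(P[:,2]>.1)&(P[:,2]<.165)]
P2=cloud(S).reshape(-1,3);q2=P2[(np.abs(P2[:,0]-.55)<.02)&(np.abs(P2[:,1]-.317)<.02)&(P2[:,2]>.1)&(P2[:,2]<.165)]
for n,r in(("w",q),("s",q2)):
  for z in(.105,.115,.125,.135,.145):
    t=r[np.abs(r[:,2]-z)<.005]
    if len(t):print(n,z,len(t),t.mean(0).round(4),t.min(0).round(4),t.max(0).round(4))
```

```text
pred side 0.2 [249.8  87.8] wrist [323.4 258. ]
pred side 0.117 [252.9 118.8] wrist [322.8 206.8]
side tip ray @.117 [0.55451416 0.32438842 0.117     ]
((549.1212158203125, 319.30706787109375), (39.39870834350586, 39.285770416259766), 23.426517486572266)
btn (np.float64(322.0802139037433), np.float64(182.96791443850267), 187) [0.5491144  0.31729231 0.044     ] [0.54910745 0.32110736 0.06      ]
w 0.115 4 [0.5479 0.3189 0.1196] [0.5461 0.3182 0.1195] [0.5504 0.3197 0.1198]
w 0.125 33 [0.5488 0.3191 0.1252] [0.5461 0.3181 0.1206] [0.5512 0.3201 0.1296]
w 0.135 38 [0.5486 0.3192 0.1354] [0.5462 0.3183 0.1301] [0.551  0.3201 0.1399]
w 0.145 32 [0.5486 0.3191 0.1442] [0.5457 0.3163 0.1404] [0.5516 0.32   0.149 ]
s 0.115 2 [0.5501 0.3166 0.1192] [0.5478 0.3158 0.1189] [0.5523 0.3175 0.1194]
s 0.125 9 [0.5494 0.3146 0.125 ] [0.5472 0.3113 0.1202] [0.5529 0.3166 0.1289]
s 0.135 8 [0.5498 0.3149 0.1357] [0.5473 0.312  0.1312] [0.5528 0.3182 0.1399]
s 0.145 10 [0.5494 0.3153 0.146 ] [0.5459 0.3127 0.1401] [0.5523 0.3192 0.1497]
```

Call:
move_arm([
  [[0.03, -0.01, 0.3, 0, 0, 0], [0.04, -0.02, 0.6, 0, 0, 0], [0.04, -0.02, 0.9, 0, 0, 0], [0.04, -0.02, 1.1, 0, 0, 0], [0.04, -0.02, 1.25, 0, 0, 0], [0.04, -0.02, 1.4, 0, 0, 0], [0.04, -0.02, 1.5, 0, 0, 0], [0.04, -0.02, 1.6, 0, 0, 0], [0.04, -0.02, 1.65, 0, 0, 0], [0.04, -0.02, 1.65, 0, 0, 0], [0.04, -0.02, 1.65, 0, 0, 0]],
])

```text
time: 13.78
position: [0.5487, 0.3196, 0.1359]
tool_rot: [0.707, 0.707, 0.0, 0.0]
ft_force: [0.8, 0.8, -0.3]
grip_width: 0.015
grip_force: 40.0
```

Run:
```python
from rig import *
from h import *
o=get_obs();print(o["time"],o["position"],o["ft_force"],o["grip_width"]);go(o,(.549,.3185,.122),0)
```

```text
13.775 [0.54870758 0.31963025 0.13590121] [ 0.80875358  0.84057115 -0.34257661] 0.014974267204868205
y angle -0.0 row [-0.028  0.007  0.348] [ 0.0004 -0.0002 -0.    ]
```

Call:
move_arm([
  [[-0.02, 0, 0.06, 0, 0, 0], [-0.02, 0, 0.12, 0, 0, 0], [-0.02, 0, 0.18, 0, 0, 0], [-0.02, 0, 0.22, 0, 0, 0], [-0.02, 0, 0.26, 0, 0, 0], [-0.02, 0, 0.29, 0, 0, 0], [-0.02, 0, 0.32, 0, 0, 0], [-0.02, 0, 0.32, 0, 0, 0], [-0.02, 0, 0.32, 0, 0, 0]],
])

```text
time: 14.9
position: [0.5486, 0.3188, 0.1231]
tool_rot: [0.707, 0.707, 0.0, 0.0]
ft_force: [-0.3, 0.1, 3.7]
grip_width: 0.015
grip_force: 40.0
```

Call:
move_arm([
  [[0, 0, 0.03, 0, 0, 0], [0, 0, 0.05, 0, 0, 0], [0, 0, 0.05, 0, 0, 0], [0, 0, 0.05, 0, 0, 0], [0, 0, 0.05, 0, 0, 0]],
])

```text
time: 15.52
position: [0.5488, 0.3189, 0.1223]
tool_rot: [0.707, 0.707, 0.0, 0.0]
ft_force: [-2.4, -1.1, 10.3]
grip_width: 0.0154
grip_force: 40.0
```

Call:
move_arm([
  [[0, 0, 0.02, 0, 0, 0], [0, 0, 0.02, 0, 0, 0], [0, 0, 0.02, 0, 0, 0], [0, 0, 0.02, 0, 0, 0], [0, 0, 0.02, 0, 0, 0], [0, 0, 0.02, 0, 0, 0]],
])

```text
time: 16.27
position: [0.5488, 0.3189, 0.1222]
tool_rot: [0.707, 0.707, 0.0, 0.0]
ft_force: [-2.6, -1.5, 13.4]
grip_width: 0.0153
grip_force: 40.0
```

Run:
```python
from rig import *
from h import *
o=get_obs();print(o["time"],o["position"],o["ft_force"],o["moment"])
c=camera("side");t=camera("top")
cv2.imwrite("pics/f.png",np.vstack([cv2.resize(c["pixels"][60:190,180:440],(520,260)),cv2.resize(t["pixels"],(520,325))]))
```

```text
16.275 [0.54878946 0.31892907 0.12217282] [-2.60033106 -1.5271976  13.43992042] [-0.42611113  0.74930949  0.01444307]
```

View pics/f.png

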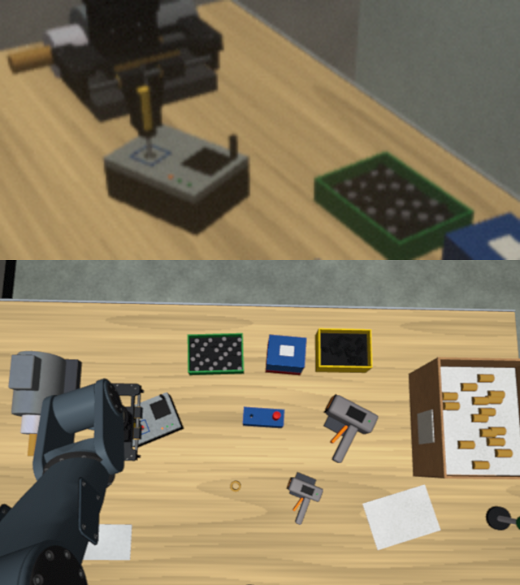

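The side view shows the stylus upright in the opening, and the top view shows everything else where it was. The force climbs steeply at about 22 mm depth, so the button is on its hard stop.

```bash
python3 -c "
from rig import *
print(hand_in())"
```

```text
the job is handed in; nothing more can be done
None
```

I squeezed the scanner's trigger home and it sprang back. The stylus is now held upright with the red button pressed onto its hard stop, nothing else on the bench looks moved, and the job is handed in at about 16 s (the hand-in returned no verdict).

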